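Wedge a pipe fitting tight in its assembly jig

TASK

Clamp the brown pipe fitting in the jig: pick up the mallet and knock the orange wedge further in with separate taps on its black end, drawing the mallet clear between taps (at least two), until the wedge no longer advances and the fitting is held tight. Tap lightly enough not to crack the fitting, work on the wedge with the mallet only, and leave the jaw, the fitting and the other things alone. Then lay the mallet flat back on its black mat and let go.

Things in the scene. Friction and masses are not known exactly. Their poses are not given: they have to be found in the camera images.
- jig: Plywood jig fixed to the table: board 240 x 140 mm (jig x -75 to 165, y +-70 mm), 15 mm thick, with a 50 mm wide tongue under the wedge out to y = 190 mm. Origin on the table at the middle of the wedge channel, z up. The channel runs along jig y between an aluminium fence (x -42 to -12, y +-50, top at 50 mm) and the blue jaw. The wedge is driven towards jig -y.
- wedge: Loose slick nylon wedge, orange with black butt end, 150 mm long, 40 mm high, on the jig (underside 15 mm over the table), thin end in the channel. Origin: middle of its underside; y axis to the thick (butt) end, along jig y. Straight side x = -12 mm, tapered side x = 12 mm + y/12. Slides freely (under 1 N) for 15 to 100 mm, then binds; where differs per job, as the back stop is set by hand.
- wedge_butt (a point): Centre of the wedge's black butt face (30 mm wide, 40 mm high), 35 mm over the table: the face to be tapped, looks along wedge +y. Once bound, the wedge resists more with every mm and stays by friction. Tight: a tap peaking at 18 to 25 N moves it on by less than 2 mm. Keep taps under 30 N.
- jaw: Blue jaw with black rubber pad, 43 mm high (top 60 mm over the table), pushed along jig +x against the fitting by the wedge. Origin: the jig's origin, plus the jaw's travel of 0 to 7 mm along jig x.
- fitting: Brown plastic pipe fitting to be clamped: upright drum 72 mm wide, 100 mm high (113 with collar), side spout, standing loose on the jig between the jaw and a V-shaped aluminium back stop. Origin: centre of its underside. The clamping force on it is about 1.3 to 2.1 times the tap's peak force; it cracks above 70 N.
- mallet_grip (a point): Grip point of the loose mallet (350 g, lying flat): centre of the wooden handle, 24 mm wide (mallet y), 26 mm high, 22 mm above the mallet's underside, near its centre of mass. x axis from handle to head, z up. Handle free from 35 mm ahead of this point to 95 mm behind, then a black end knob to 115 mm. Grip firmly (40 N or more) or it swivels when it strikes.
- mallet_head (a point): Centre of the mallet's head, 55 mm ahead of the grip point: a block 40 (x) x 84 (y) x 44 (z) mm, black with red striking faces at both y ends, 42 mm from this point. Either face may strike.
- mat: Black rubber mat fixed to the table, 300 (x) x 200 (y) x 4 mm, origin at the centre of its underside. The mallet starts on it and goes back on it.
- spare_fitting: Bystander: second brown fitting, 72 mm wide, 113 mm high, side spout; origin under its centre.
- sleeve_a: Bystander: dark green sleeve, 46 mm wide, 55 mm high; origin under its centre.
- sleeve_b: Bystander: second dark green sleeve, same size.
- jar: Bystander: closed clear jar with black cap, 68 mm wide, 75 mm high; origin under its centre.
Things that resemble listed ones, but are neither listed nor needed, are in the scene too. Of the things like the part that bears mallet_grip, leave any that is blue; of the rest the larger one is meant.

How it is judged (in metres and radians):
On the way, in this order (a step that is already met when the one before it is completed fails the run):
1. the mallet is picked up (its grip point more than 60 mm over the table) (height (world z) of mallet_grip above 0.06 m), for 0.2 s.
2. the mallet taps the wedge (contact force between mallet and wedge above 0.8 N).
3. the mallet is drawn back at least 8 mm clear of the wedge's butt (contact force between mallet and wedge below 0.1 N and y of mallet_head in the frame of wedge above 0.125 m), for 0.1 s.
4. the mallet taps the wedge again (contact force between mallet and wedge above 0.8 N).
5. the mallet is drawn back and the wedge has stayed tight: it clamps the fitting with more than 15 N by itself (all of step 3 and contact force between jaw and fitting above 15 N), for 0.3 s.
At the end, for the whole second after the job is handed in: The wedge sits tight and still, so that the jaw clamps the upright fitting (within 0.1 rad) with more than 15 N by itself; the mallet lies flat (within 0.12 rad) on its mat, the centre of its head and its grip point both over the mat (contact force between jaw and fitting above 15 N and angle between each of fitting, wedge's own z axis and vertical below 0.1 rad and linear speed of wedge below 0.005 m/s and x of mallet_head in the frame of mat between -0.15 and 0.15 m and y of mallet_head in the frame of mat between -0.1 and 0.1 m and x of mallet_grip in the frame of mat between -0.15 and 0.15 m and y of mallet_grip in the frame of mat between -0.1 and 0.1 m and z of mallet_grip in the frame of mat below 0.032 m and angle between mallet_grip's own z axis and vertical below 0.12 rad); the robot touches nothing.
It fails at once if the fitting is cracked: the jaw presses on it with more than 70 N (contact force between jaw and fitting above 70 N).
It fails at once if the robot touches the wedge, the jaw or the fitting itself (more than 0.5 N) (contact force between any of the fingers, the arm and wedge above 0.5 N or contact force between any of the fingers, the arm and jaw above 0.5 N or contact force between any of the fingers, the arm and fitting above 0.5 N).
It fails at once if the mallet hits the fitting or the jaw (more than 1 N) (contact force between mallet and jaw above 1 N or contact force between mallet and fitting above 1 N).
It fails at once if a bystander is moved by more than 30 mm (distance of any of spare_fitting, sleeve_a, sleeve_b, jar from where it was at the start of the episode above 0.03 m).
It also fails if it takes over 58 s, if anything falls off the work surface, if the arm or the gripper's body presses on something with over 40 N, if the wrist force passes 120 N, or if a joint passes its speed limit or range.

ROBOT

A 6-joint arm with a two-finger parallel gripper is mounted at the origin on the work surface. World frame = base frame: x ahead of the robot, y to its left, z up, the work surface at z = 0. Lengths are in mm, angles in rad, forces in N, time in s.
With the tool pointing down it reaches from about 425 to 950 mm from the base axis. Payload 14.7 kg.
Tool frame: the origin (TCP) lies midway between the tips of the shut fingers; the grasp point (between the pads) lies 19 mm behind it; z points along the fingers, x is the direction in which the jaws open and shut, and the axes are right-handed (so a half turn about z gives the same grasp; the last joint's range is limited). The gripper opens to 85 mm and grips with 20 to 120 N. Pads are 22 mm wide; open, the fingers measure 114 mm over their backs; the gripper's body (76 mm by 85 mm) begins 54 mm behind the grasp point. The pads swing forward as they close: fully open they stand 13 mm farther back than shut.
Start: joints at [1.066, 0.48, 1.596, -0, 1.065, -0.047], TCP at [287.26, 583.073, 203.497] pointing down, gripper open.
Joint ranges: [-2.75, 2.75], [-0.82, 2.05], [0.23, 2.67], [-1.56, 4.7], [0.09, 2.69], [-2.92, 2.92]. Speed limits (rad/s): [1.89, 1.89, 2.39, 3.01, 3.01, 3.01].

INTERFACE

Orientations are given as a rotation vector (axis times angle).
In Python, from plant import readout, eyes, workorder gives the robot as it stands.
- The arm moves only by the tool jog_arm, never from a script. Its argument "motion" is a list of rows, each an object with "delta_pos": the shift along the tool's x, y, z in cm, a list of three; "roll": the turn about the tool's z in degrees. A call has 1 to 12 rows; each row is the pose to reach, as a shift and turn from the pose commanded when the call began, along the tool's axes at that moment; what a row does not reach only later rows make up. A row lasts 1/12 s, in which the tool goes at most 41.7 mm and 7.16 degrees, less where a joint would pass 70% of its speed; a pose out of reach is approached as far as the arm can. A call with a gripper value outside its range is refused whole. "fingers" is the closure in counts, from 0 (fully open) to 255 (shut), set as the call begins (left out, the last holds). The fingers move at their own pace and stop on an object; "force" is the grip in N (left out, the last holds). Time passes only in rows, so rows that repeat a pose let the fingers close. It gives the time, the measured TCP pose, the force and the opening at its end, in the units of the state.
- readout.observe(): the state, without advancing time (a new reading comes with each control period).
- eyes.camera(name): name is "scene" or "side" or "wrist"; returns the picture (480x640x3 uint8, red, green, blue); there is no depth.
- eyes.get_calibration(name): a dict with "mtx" (3x3 intrinsics, pixels), "D" ([k1, k2, p1, p2, k3] as OpenCV has them; the pictures are not rectified), "view" (4x4, takes a point from world to camera coordinates). Camera axes: x right, y down, z forward; pixel columns grow to the right and rows downward; lengths in mm; the calibration is good to about 2 mm. A picture is of the moment at which its call begins: read the wrist's pose just before it. get_calibration takes no time and is no camera call; for the wrist camera it gives the pose at the moment of the call.
- workorder.close_job(): hands the job in, once; it reports no verdict.
The state is a dict: "time": time; "joint_positions": joint angles; "joint_vel": joint speeds; "joint_efforts": joint torques, N m; "ee_pos": TCP position; "ee_rot": TCP orientation; "contact_force": force on the tool from outside, world axes, zero at the start; "torque": the same for the moment, N m; "gripper_width": opening from 0.0 (shut) to 1.0 (fully open).
Only numpy, scipy, OpenCV 4.12 (cv2) and the standard library are available. Lean on these libraries where they do the work, as an engineer would, in place of code of your own. Each camera call takes 0.05 s, during which the arm holds its last target.

## Working session

There is one attempt and no reset: what is moved stays moved. The work goes in short steps, Python scripts to look and compute and a tool call to move; the robot and the scene stay as the last step left them, time stands still between calls to the robot, and variables do not carry over. Pictures are saved under pics/ and viewed, and the job is handed in when it is done.

Besides the shell and the picture viewer there is one more tool, called by a JSON object that holds its "method" and its "body", one argument or row to a line. jog_arm: Moves the arm, as the interface text tells. Its arguments: {"type":"object","properties":{"motion":{"type":"array","items":{"type":"object","properties":{"delta_pos":{"type":"array","items":{"type":"number"}},"roll":{"type":"number"}}}},"fingers":{"type":"number"},"force":{"type":"number"}},"required":["motion"]}

```bash
ls; mkdir -p pics; python3 - <<'E'
from plant import readout, eyes, workorder
import cv2
print(readout.observe())
for n in ("scene","side","wrist"):
    c=eyes.get_calibration(n); print(n,c)
    cv2.imwrite(f"pics/{n}0.png",eyes.camera(n)[:,:,::-1])
E
```

```text
pics
{'time': 0.0, 'joint_positions': array([ 1.06640412e+00,  4.80819553e-01,  1.59686311e+00,  1.00677953e-05,
        1.06509199e+00, -4.65946090e-02]), 'joint_vel': array([-3.05178141e-04, -6.70479016e-04, -6.17106133e-04,  6.01785141e-05,
        1.24017290e-03, -1.97703428e-04]), 'joint_efforts': array([-5.50970947e-05, -9.50636458e+01, -4.30194175e+01,  2.20236092e-05,
        1.21692417e-02,  5.15969714e-05]), 'ee_pos': array([287.04681366, 582.69862443, 202.88439015]), 'ee_rot': array([ 2.66707621e+00,  1.65913529e+00, -1.62694345e-03]), 'contact_force': array([ 0.6351297 , -0.11746938,  0.33247667]), 'torque': array([ 0.00692735,  0.06858775, -0.04007699]), 'gripper_width': 0.9935101015909052}
scene {'mtx': array([[530.15250949,   0.        , 318.50691274],
       [  0.        , 530.15250949, 248.12426747],
       [  0.        ,   0.        ,   1.        ]]), 'D': array([-0.04160748,  0.        ,  0.        ,  0.        ,  0.        ]), 'view': array([[-8.15721269e-01,  5.78442144e-01, -1.86985890e-03,
         5.29657093e+02],
       [ 3.94060240e-01,  5.53332986e-01, -7.3
[... 705 characters left out ...]
.14205004e+03],
       [ 0.00000000e+00,  0.00000000e+00,  0.00000000e+00,
         1.00000000e+00]])}
wrist {'mtx': array([[371.09878285,   0.        , 317.75170733],
       [  0.        , 371.09878285, 242.18008832],
       [  0.        ,   0.        ,   1.        ]]), 'D': array([-0.03608459,  0.        ,  0.        ,  0.        ,  0.        ]), 'view': array([[ 4.42454035e-01,  8.96790569e-01, -1.04979973e-03,
        -6.49030331e+02],
       [ 8.59301277e-01, -4.23622245e-01,  2.86610378e-01,
        -3.70021263e+01],
       [ 2.56584765e-01, -1.27714012e-01, -9.58046653e-01,
         3.81690937e+02],
       [ 0.00000000e+00,  0.00000000e+00,  0.00000000e+00,
         1.00000000e+00]])}
```

View pics/scene0.png

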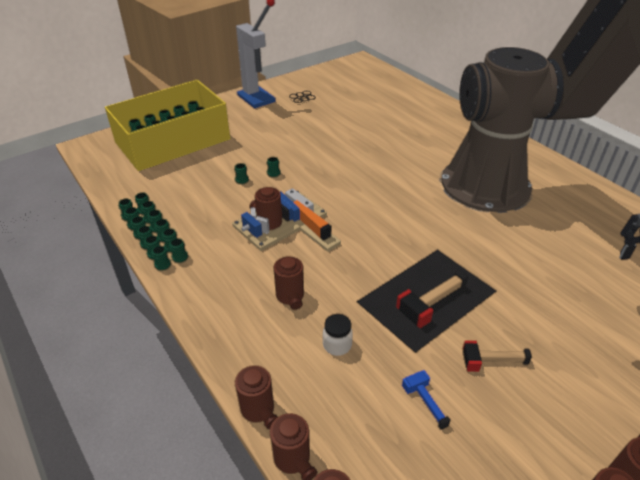

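View pics/side0.png

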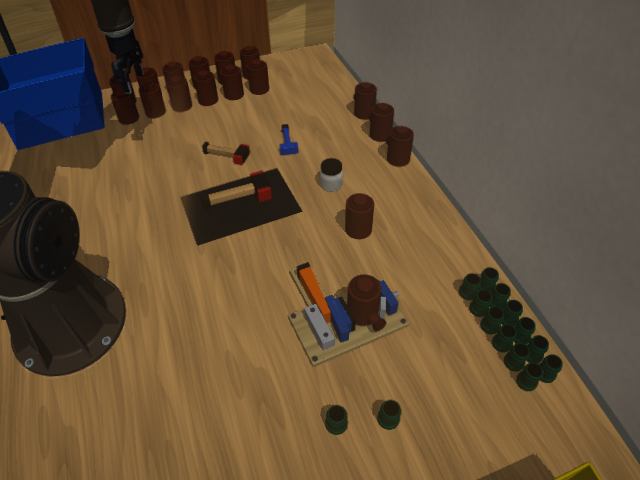

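View pics/wrist0.png

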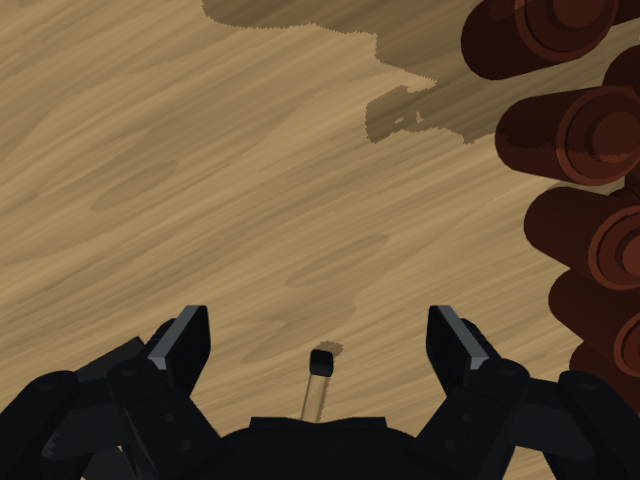

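Three mallet-like things in scene: wood on the mat (430,297), a smaller wooden one (497,356) and a blue one (430,400). The one on the mat fits, since it is not blue and is the larger. I'll confirm that in an enlarged crop.

```bash
cat > h.py <<'E'
import numpy as np, cv2
from plant import readout, eyes
C={n:eyes.get_calibration(n) for n in("scene","side")}
def proj(n,P,c=None):
    c=c or C[n]; P=np.atleast_2d(np.array(P,float)); V=c["view"]
    r,_=cv2.Rodrigues(V[:3,:3]); return cv2.projectPoints(P,r,V[:3,3],c["mtx"],c["D"])[0].reshape(-1,2)
def unp(n,uv,z,c=None):
    c=c or C[n]; u=cv2.undistortPoints(np.array(uv,float).reshape(-1,1,2),c["mtx"],c["D"]).reshape(-1,2)
    V=c["view"];R=V[:3,:3];o=-R.T@V[:3,3]; d=np.c_[u,np.ones(len(u))]@R
    return o+d*((z-o[2])/d[:,2])[:,None]
def tri(uva,uvb,a="scene",b="side"):
    M=[C[k]["mtx"] for k in(a,b)]
    ua=cv2.undistortPoints(np.array(uva,float).reshape(-1,1,2),M[0],C[a]["D"]).reshape(-1,2).T
    ub=cv2.undistortPoints(np.array(uvb,float).reshape(-1,1,2),M[1],C[b]["D"]).reshape(-1,2).T
    X=cv2.triangulatePoints(C[a]["view"][:3],C[b]["view"][:3],ua,ub); return (X[:3]/X[3]).T
def crop(src,dst,x,y,w,h,s):
    im=cv2.imread(src); cv2.imwrite(dst,cv2.resize(im[y:y+h,x:x+w],None,fx=s,fy=s,interpolation=cv2.INTER_CUBIC))
E
python3 - <<'E'
from h import *
crop("pics/scene0.png","pics/s_m.png",350,245,200,150,4)
crop("pics/side0.png","pics/d_m.png",175,120,160,120,5)
crop("pics/scene0.png","pics/s_j.png",220,175,140,105,5)
crop("pics/side0.png","pics/d_j.png",275,250,145,115,5)
E
```

```text
(no output)
```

View pics/s_m.png

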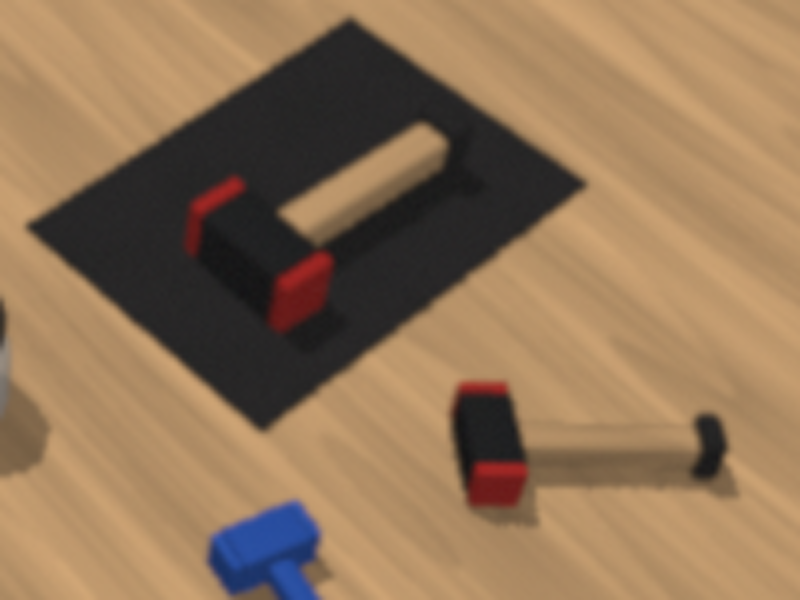

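View pics/d_m.png

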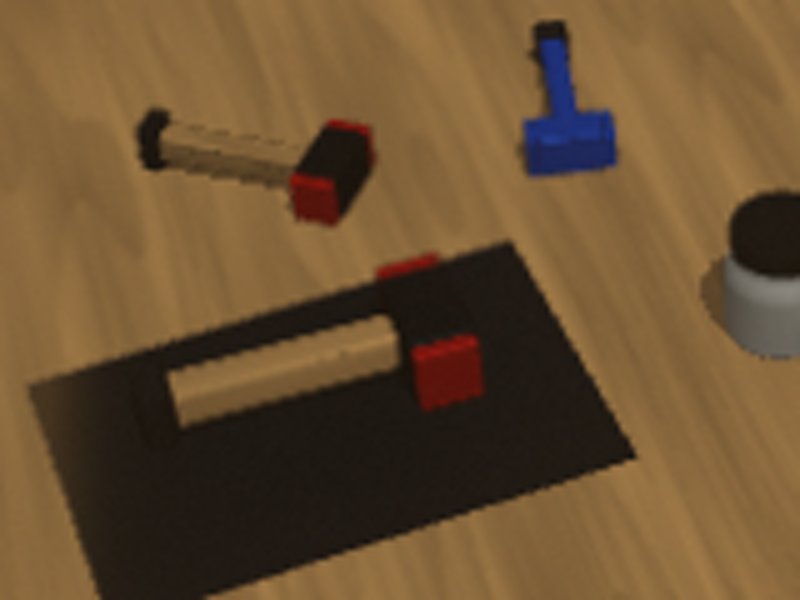

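View pics/s_j.png

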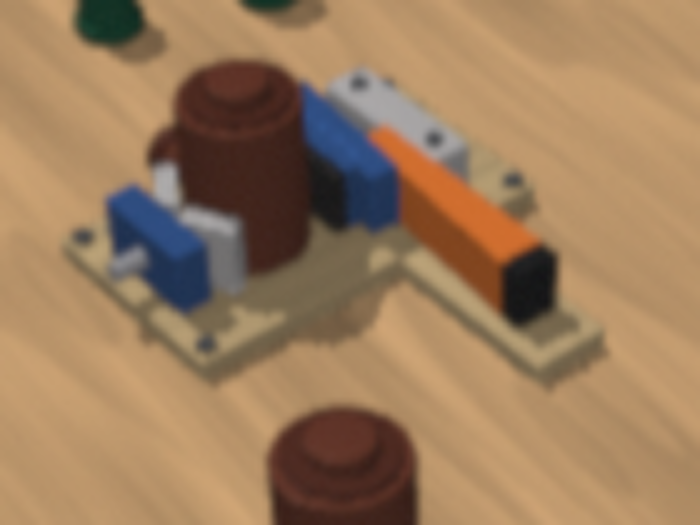

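View pics/d_j.png

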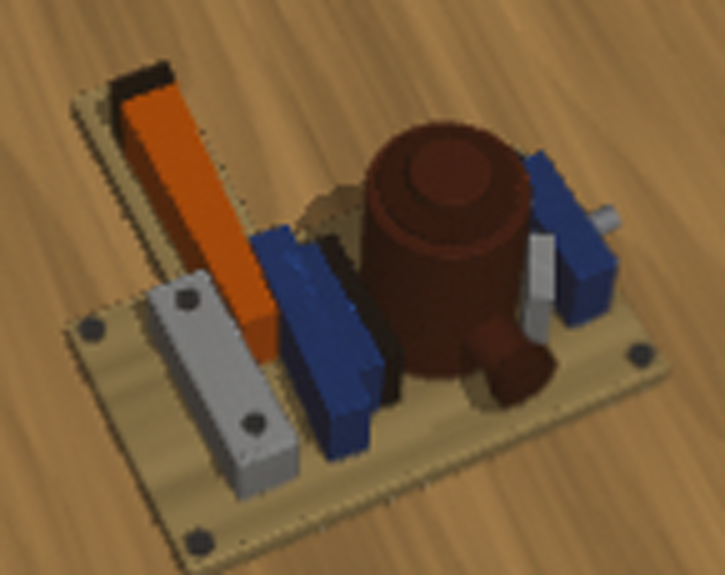

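The crop shows the wooden mallet on the mat (scene 430,297) is clearly bigger than the loose wooden one (497,356), so it is the one meant. Next I'll fit the poses of the mallet, mat, jig and wedge.

```bash
cat > fit.py <<'E'
from h import *
from scipy.optimize import least_squares
def pts(p,L):
    L=np.array(L,float); c,s=np.cos(p[2]),np.sin(p[2])
    return np.c_[p[0]+c*L[:,0]-s*L[:,1],p[1]+s*L[:,0]+c*L[:,1],L[:,2]]
def fit(obs,p0):
    # obs: list (cam,(u,v),(lx,ly,z))
    def f(p): return np.concatenate([(proj(o[0],pts(p,[o[2]]))[0]-o[1]) for o in obs])
    best=None
    for k in range(8):
        r=least_squares(f,[p0[0],p0[1],k*np.pi/4],loss="soft_l1",x_scale=[10,10,.1])
        if best is None or r.cost<best.cost: best=r
    return best.x,f(best.x).reshape(-1,2)
S=lambda x,y,s,x0,y0:(x0+(x+.5)/s-.5,y0+(y+.5)/s-.5)
sm=lambda x,y:("scene",S(x,y,4,350,245)); dm=lambda x,y:("side",S(x,y,5,175,120))
sj=lambda x,y:("scene",S(x,y,5,220,175)); dj=lambda x,y:("side",S(x,y,5,275,250))
E
python3 - <<'E'
from fit import *
np.set_printoptions(precision=2,suppress=True)
mat0=[sm(350,18),sm(585,184),sm(262,430),sm(27,227)]
print("mat corners",unp("scene",[m[1] for m in mat0],4))
ds=[dm(30,385),dm(512,241),dm(636,457)]
print("side",unp("side",[m[1] for m in ds],4))
print("board scene",unp("scene",[sj(208,365)[1],sj(65,243)[1],sj(533,192)[1],sj(600,330)[1],sj(543,370)[1]],15))
print("board side",unp("side",[dj(68,328)[1],dj(190,570)[1],dj(668,370)[1],dj(72,100)[1]],15))
print("head near red scene z48",unp("scene",[sm(333,258)[1],sm(273,293)[1],sm(240,180)[1],sm(190,212)[1]],48))
print("head side z48",unp("side",[dm(412,348)[1],dm(480,337)[1],dm(378,268)[1],dm(437,256)[1]],48))
print("handle z39",unp("scene",[sm(425,122)[1],sm(447,145)[1],sm(278,212)[1],sm(316,245)[1]],39),unp("side",[dm(168,375)[1],dm(385,318)[1]],39))
print("wedge butt top z55 scene",unp("scene",[sj(503,258)[1],sj(545,243)[1],sj(375,130)[1]],55), "side",unp("side",[dj(108,83)[1],dj(168,65)[1],dj(250,330)[1]],55))
E
```

```text
mat corners [[346.64 132.82   4.  ]
 [334.86 330.02   4.  ]
 [630.26 350.27   4.  ]
 [643.73 153.47   4.  ]]
side [[330.99 331.51   4.  ]
 [628.49 350.62   4.  ]
 [640.39 150.52   4.  ]]
board scene [[ 739.92 -140.16   15.  ]
 [ 753.78 -275.82   15.  ]
 [ 509.64 -158.24   15.  ]
 [ 550.18  -39.76   15.  ]
 [ 594.66  -31.83   15.  ]]
board side [[ 501.34 -165.9    15.  ]
 [ 513.2  -300.76   15.  ]
 [ 749.08 -282.99   15.  ]
 [ 543.31  -40.37   15.  ]]
head near red scene z48 [[539.65 305.    48.  ]
 [586.15 303.99  48.  ]
 [541.83 227.79  48.  ]
 [583.53 229.68  48.  ]]
head side z48 [[539.24 233.29  48.  ]
 [577.02 228.26  48.  ]
 [538.39 305.36  48.  ]
 [572.86 303.09  48.  ]]
handle z39 [[407.45 253.06  39.  ]
 [410.87 275.02  39.  ]
 [534.48 254.8   39.  ]
 [534.2  287.03  39.  ]] [[407.3  271.38  39.  ]
 [532.95 272.64  39.  ]]
wedge butt top z55 scene [[ 585.46  -81.93   55.  ]
 [ 559.48  -78.91   55.  ]
 [ 579.58 -216.71   55.  ]] side [[ 555.41  -66.98   55.  ]
 [ 585.72  -66.69   55.  ]
 [ 570.77 -219.91   55.  ]]
```

```bash
python3 - <<'E'
from fit import *
np.set_printoptions(precision=2,suppress=True)
mat=[sm(350,18)+((-150,-100,4),),sm(585,184)+((-150,100,4),),sm(262,430)+((150,100,4),),sm(27,227)+((150,-100,4),),dm(30,385)+((-150,100,4),),dm(512,241)+((150,100,4),),dm(636,457)+((150,-100,4),)]
print(fit(mat,(490,240)))
mal=[sm(333,258)+((35,42,48),),sm(273,293)+((75,42,48),),sm(240,178)+((35,-42,48),),sm(190,212)+((75,-42,48),),
 sm(270,333)+((75,42,4),),dm(412,348)+((35,-42,48),),dm(480,337)+((75,-42,48),),dm(378,268)+((35,42,48),),dm(437,256)+((75,42,48),),dm(425,409)+((35,-42,4),),dm(485,395)+((75,-42,4),)]
print("mallet",fit(mal,(505,267)))
jig=[sj(208,365)+((165,70,15),),sj(65,243)+((165,-70,15),),sj(533,192)+((-75,70,15),),sj(600,330)+((-25,190,15),),sj(543,370)+((25,190,15),),
dj(68,328)+((-75,70,15),),dj(190,570)+((-75,-70,15),),dj(668,370)+((165,-70,15),),dj(72,100)+((-25,190,15),)]
pj,r=fit(jig,(586,-225)); print("jig",pj,r)
# overlays
def draw(n,segs,im,col):
    for a,b in segs:
        uv=proj(n,[a,b]); cv2.line(im,*[tuple(int(round(v*8)) for v in q) for q in uv],col,1,cv2.LINE_AA,3)
def box(p,x0,x1,y0,y1,z0,z1):
    c=pts(p,[(x,y,z) for x in(x0,x1) for y in(y0,y1) for z in(z0,z1)])
    return [(c[i],c[j]) for i in range(8) for j in range(i) if bin(i^j).count("1")==1]
pm,_=fit(mal,(505,267))
for n,w in(("scene",((380,265,90,66),(220,175,140,105))),("side",((195,165,90,66),(275,250,145,115)))):
    im=cv2.imread(f"pics/{n}0.png"); im=cv2.resize(im,None,fx=5,fy=5,interpolation=cv2.INTER_CUBIC)
    def dr(segs,col):
        for a,b in segs:
            uv=(proj(n,[a,b])+.5)*5-.5; cv2.line(im,*[tuple(int(round(v)) for v in q) for q in uv],col,1,cv2.LINE_AA)
    dr(box(pm,35,75,-42,42,4,48),(0,255,0)); dr(box(pm,-95,35,-12,12,13,39),(255,255,0))
    dr(box(pj,-75,165,-70,70,0,15),(0,255,0)); dr(box(pj,-42,-12,-50,50,15,50),(255,255,0)); dr(box(pj,-25,25,70,190,0,15),(255,0,255))
    for k,(x,y,ww,hh) in enumerate(w): cv2.imwrite(f"pics/o_{n}{k}.png",im[y*5:(y+hh)*5,x*5:(x+ww)*5])
a,b=[cv2.imread(f"pics/o_{n}0.png") for n in("scene","side")]; cv2.imwrite("pics/o0.png",np.vstack([a,b])[:600])
cv2.imwrite("pics/o0.png",cv2.resize(np.hstack([a,b]),None,fx=.88,fy=.88))
E
```

```text
(array([487.18, 241.18,   6.35]), array([[ 0.28, -0.64],
       [ 1.35, -0.46],
       [ 0.23,  0.19],
       [-0.45, -0.55],
       [-0.02,  0.14],
       [ 0.51, -0.2 ],
       [ 0.97, -0.5 ]]))
mallet (array([504.25, 267.14,  -0.02]), array([[ 0.81,  1.  ],
       [ 2.9 , -0.25],
       [ 0.13, -1.  ],
       [-0.09, -2.58],
       [ 1.2 ,  1.83],
       [ 0.49,  2.17],
       [ 0.91,  1.02],
       [ 0.37, -0.79],
       [ 2.08, -1.52],
       [-0.44,  1.35],
       [ 1.25,  0.82]]))
jig [ 582.72 -225.52    6.36] [[-1.2  -0.32]
 [-0.79 -1.43]
 [ 1.31 -1.44]
 [ 2.38 -0.61]
 [-0.07 -0.69]
 [-0.07 -1.71]
 [ 0.07  0.1 ]
 [ 1.34 -0.55]
 [-0.28 -0.72]]
```

View pics/o0.png

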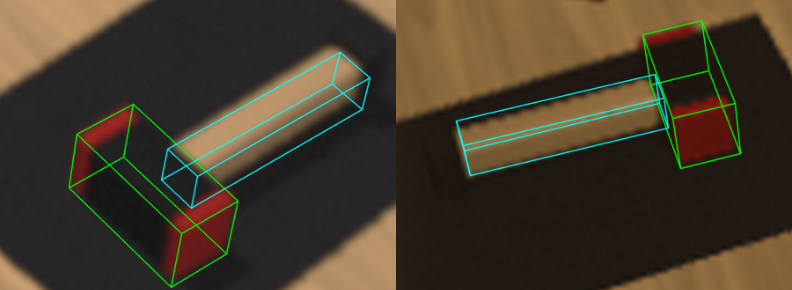

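View pics/o_scene1.png

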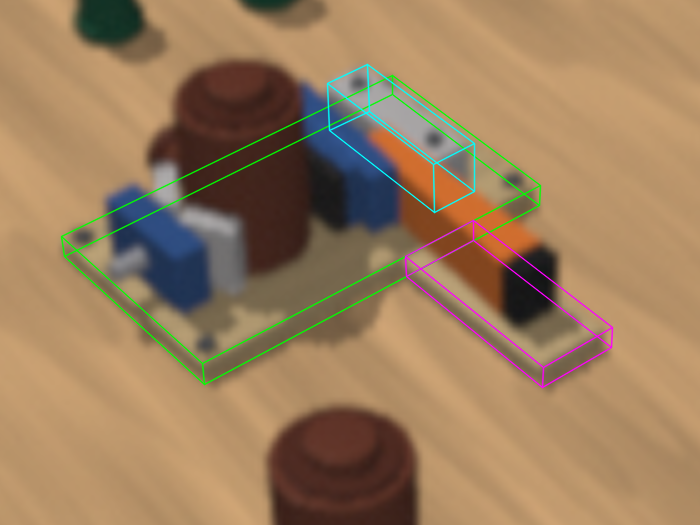

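View pics/o_side1.png

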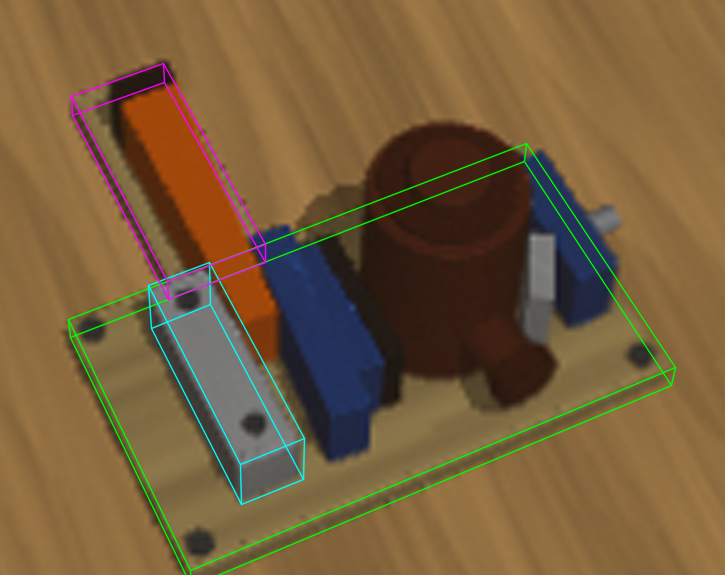

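```bash
cat >> h.py <<'E'
from scipy.spatial.transform import Rotation as Ro
def goto(p,ang=None):
    s=readout.observe(); R=Ro.from_rotvec(s["ee_rot"]).as_matrix()
    d=R.T@(np.array(p,float)-s["ee_pos"]); a=np.degrees(np.arctan2(R[1,0],R[0,0]))
    print("t",round(s["time"],2),"pos",s["ee_pos"].round(1),"xang",a.round(2),"tilt",R[:,2].round(4),"delta cm",(d/10).round(2),"roll",None if ang is None else round(a-ang,2), "dist",np.linalg.norm(d).round(1),"F",s["contact_force"].round(2),"w",round(s["gripper_width"],3))
E
python3 - <<'E'
from h import *
s=readout.observe(); R=Ro.from_rotvec(s["ee_rot"]).as_matrix()
V=eyes.get_calibration("wrist")["view"]; o=-V[:3,:3].T@V[:3,3]
print("cam in tool",R.T@(o-s["ee_pos"]), "axis",R.T@V[2,:3])
goto((495,265,150),89)
print(unp("scene",[(290,300),(338,350),(241,182),(273,175)],0), unp("side",[(358,235),(330,185),(336,430),(390,425)],0))
E
```

```text
cam in tool [  -0.3327707   -73.55772209 -172.66935687] axis [-1.04915285e-04  2.86651657e-01  9.58034872e-01]
t 0.15 pos [287.1 582.8 203. ] xang 63.77 tilt [-4.e-04 -8.e-04 -1.e+00] delta cm [-19.31  32.69   5.32] roll -25.23 dist 383.4 F [-0.68 -0.27  0.5 ] w 0.996
[[ 7.72719633e+02  5.17565440e+01  1.13686838e-13]
 [ 7.66614007e+02  2.42026403e+02 -1.13686838e-13]
 [ 6.27192438e+02 -4.56726419e+02  0.00000000e+00]
 [ 5.24196454e+02 -4.30298872e+02  1.13686838e-13]] [[ 752.54927078   16.98472043    0.        ]
 [ 752.29853085  225.77648268    0.        ]
 [ 510.13155004 -448.63804371    0.        ]
 [ 615.39470831 -477.38683654    0.        ]]
```

{"method": "jog_arm", "body": {
  "motion": [
    {"delta_pos": [-19.3, 32.7, 5.3], "roll": -25.2},
    {"delta_pos": [-19.3, 32.7, 5.3], "roll": -25.2},
    {"delta_pos": [-19.3, 32.7, 5.3], "roll": -25.2},
    {"delta_pos": [-19.3, 32.7, 5.3], "roll": -25.2},
    {"delta_pos": [-19.3, 32.7, 5.3], "roll": -25.2},
    {"delta_pos": [-19.3, 32.7, 5.3], "roll": -25.2},
    {"delta_pos": [-19.3, 32.7, 5.3], "roll": -25.2},
    {"delta_pos": [-19.3, 32.7, 5.3], "roll": -25.2},
    {"delta_pos": [-19.3, 32.7, 5.3], "roll": -25.2},
    {"delta_pos": [-19.3, 32.7, 5.3], "roll": -25.2},
    {"delta_pos": [-19.3, 32.7, 5.3], "roll": -25.2},
    {"delta_pos": [-19.3, 32.7, 5.3], "roll": -25.2}
  ],
  "fingers": 0,
  "force": 80
}}

```text
time: 1.15
ee_pos: [495.6, 264.5, 150.2]
ee_rot: [-2.244, -2.199, 0.001]
contact_force: [0.2, 0.2, -0.4]
gripper_width: 1.002
```

```bash
python3 - <<'E'
from h import *
import pickle
goto((495,265,150),89)
c=eyes.get_calibration("wrist"); im=eyes.camera("wrist")[:,:,::-1].copy(); cv2.imwrite("pics/w1.png",im); pickle.dump(c,open("w1.pkl","wb"))
goto((495,265,150),89)
E
```

```text
t 1.15 pos [495.6 264.5 150.2] xang 88.84 tilt [-6.e-04 -2.e-04 -1.e+00] delta cm [ 0.05 -0.06  0.02] roll -0.16 dist 0.8 F [ 0.2   0.18 -0.37] w 1.002
t 1.2 pos [495.1 265.4 150.4] xang 88.91 tilt [-5.e-04  0.e+00 -1.e+00] delta cm [-0.04 -0.01  0.04] roll -0.09 dist 0.5 F [ 1.02 -0.89 -0.46] w 1.002
```

View pics/w1.png

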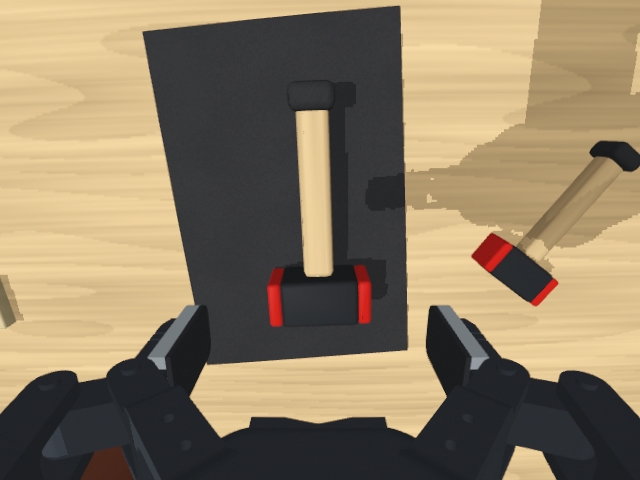

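```bash
python3 - <<'E'
from h import *
import pickle
np.set_printoptions(precision=1,suppress=True)
c=pickle.load(open("w1.pkl","rb"))
print("handle z39",unp("w",[(295,111),(330,110),(303,275),(333,275)],39,c))
print("head top z48",unp("w",[(269,283),(368,280),(271,326),(371,323)],48,c))
print("mat",unp("w",[(143,32),(400,6),(207,364),(407,350)],4,c))
crop("pics/w1.png","pics/w1c.png",230,60,200,290,2)
E
```

```text
handle z39 [[407.2 249.8  39. ]
 [407.  275.1  39. ]
 [534.6 251.5  39. ]
 [535.1 276.1  39. ]]
head top z48 [[537.4 224.5  48. ]
 [536.4 303.7  48. ]
 [576.  223.9  48. ]
 [574.9 306.9  48. ]]
mat [[343.2 131.1   4. ]
 [330.1 330.8   4. ]
 [642.3 150.3   4. ]
 [630.2 349.8   4. ]]
```

View pics/w1c.png

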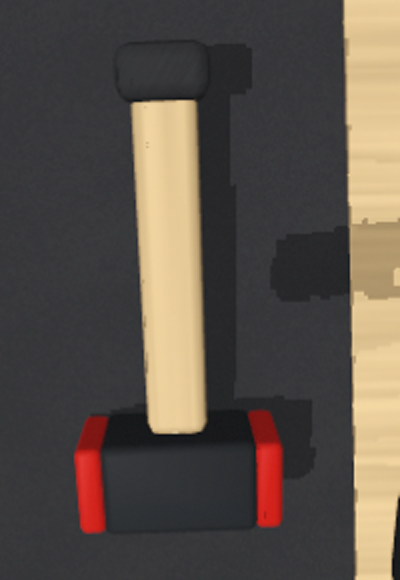

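The wrist view shows the mallet handle at (315,110–275) and its head at (319,303). The handle measures 25 mm wide and the length is as given. Grip point ≈ (501.5, 263.4), yaw ≈ 0.5°.

{"method": "jog_arm", "body": {
  "motion": [
    {"delta_pos": [-0.17, 0.6, 4.0], "roll": -1.5},
    {"delta_pos": [-0.17, 0.6, 8.0], "roll": -1.5},
    {"delta_pos": [-0.17, 0.6, 11.0], "roll": -1.5},
    {"delta_pos": [-0.17, 0.6, 13.0], "roll": -1.5},
    {"delta_pos": [-0.17, 0.6, 14.1], "roll": -1.5},
    {"delta_pos": [-0.17, 0.6, 14.1], "roll": -1.5},
    {"delta_pos": [-0.17, 0.6, 14.1], "roll": -1.5}
  ]
}}

```text
time: 1.78
ee_pos: [501.0, 264.4, 9.9]
ee_rot: [-2.211, -2.232, 0.0]
contact_force: [0.0, -0.1, 0.1]
gripper_width: 0.998
```

```bash
python3 - <<'E'
from h import *
goto((501,263.4,8.5),90.5)
E
```

```text
t 1.78 pos [501.  264.4   9.9] xang 90.53 tilt [-2.e-04 -0.e+00 -1.e+00] delta cm [-0.1  -0.01  0.14] roll 0.03 dist 1.7 F [ 0.02 -0.09  0.08] w 0.998
```

{"method": "jog_arm", "body": {
  "motion": [
    {"delta_pos": [-0.1, 0, 0.1]},
    {"delta_pos": [-0.1, 0, 0.1]},
    {"delta_pos": [-0.1, 0, 0.1]},
    {"delta_pos": [-0.1, 0, 0.1]},
    {"delta_pos": [-0.1, 0, 0.1]},
    {"delta_pos": [-0.1, 0, 0.1]},
    {"delta_pos": [-0.1, 0, 0.1]},
    {"delta_pos": [-0.1, 0, 0.1]}
  ],
  "fingers": 255,
  "force": 80
}}

```text
schema error: expected keys delta_pos, roll
```

```bash
python3 - <<'E'
from h import *
goto((501,263.4,130),90.5)
E
```

```text
t 1.78 pos [501.  264.4   9.9] xang 90.53 tilt [-2.e-04 -0.e+00 -1.e+00] delta cm [-1.000e-01 -1.000e-02 -1.201e+01] roll 0.03 dist 120.1 F [ 0.02 -0.09  0.08] w 0.998
```

{"method": "jog_arm", "body": {
  "motion": [
    {"delta_pos": [-0.1, 0, 0.1], "roll": 0},
    {"delta_pos": [-0.1, 0, 0.1], "roll": 0},
    {"delta_pos": [-0.1, 0, 0.1], "roll": 0},
    {"delta_pos": [-0.1, 0, 0.1], "roll": 0},
    {"delta_pos": [-0.1, 0, 0.1], "roll": 0},
    {"delta_pos": [-0.1, 0, 0.1], "roll": 0},
    {"delta_pos": [-0.1, 0, 0.1], "roll": 0},
    {"delta_pos": [-0.1, 0, 0.1], "roll": 0},
    {"delta_pos": [-0.1, 0, 0.1], "roll": 0}
  ],
  "fingers": 255,
  "force": 80
}}

```text
time: 2.53
ee_pos: [501.7, 262.7, 9.5]
ee_rot: [2.212, 2.23, 0.002]
contact_force: [-2.1, -0.6, 15.0]
gripper_width: 0.227
```

```bash
python3 - <<'E'
from h import *
goto((501,263.4,130),90.5)
E
```

```text
t 2.53 pos [501.7 262.7   9.5] xang 90.47 tilt [ 1.e-03  4.e-04 -1.e+00] delta cm [  0.07  -0.06 -12.05] roll -0.03 dist 120.5 F [-2.09 -0.61 14.96] w 0.227
```

{"method": "jog_arm", "body": {
  "motion": [
    {"delta_pos": [0, 0, -0.5], "roll": 0},
    {"delta_pos": [0, 0, -1.5], "roll": 0},
    {"delta_pos": [0, 0, -4], "roll": 0},
    {"delta_pos": [0, 0, -7.5], "roll": 0},
    {"delta_pos": [0, 0, -10.5], "roll": 0},
    {"delta_pos": [0, 0, -12], "roll": 0},
    {"delta_pos": [0, 0, -12], "roll": 0},
    {"delta_pos": [0, 0, -12], "roll": 0}
  ]
}}

```text
time: 3.2
ee_pos: [501.5, 262.7, 129.3]
ee_rot: [2.212, 2.23, 0.002]
contact_force: [-0.1, -0.4, -4.3]
gripper_width: 0.214
```

```bash
python3 - <<'E'
from h import *
import pickle
goto((501,263.4,130),90.5)
c=eyes.get_calibration("wrist"); im=eyes.camera("wrist")[:,:,::-1].copy(); cv2.imwrite("pics/w2.png",im); pickle.dump(c,open("w2.pkl","wb"))
im=eyes.camera("side")[:,:,::-1].copy(); cv2.imwrite("pics/side2.png",im); crop("pics/side2.png","pics/side2c.png",170,90,160,140,4)
E
```

```text
t 3.2 pos [501.5 262.7 129.3] xang 90.47 tilt [ 1.5e-03  7.0e-04 -1.0e+00] delta cm [ 0.07 -0.05 -0.07] roll -0.03 dist 1.1 F [-0.09 -0.37 -4.28] w 0.214
```

View pics/w2.png

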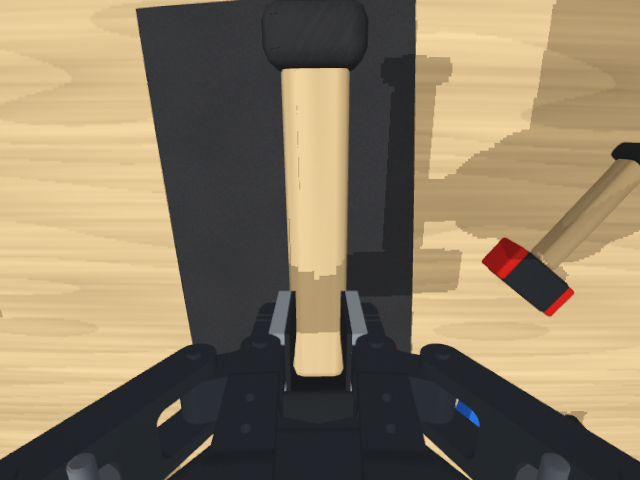

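View pics/side2c.png

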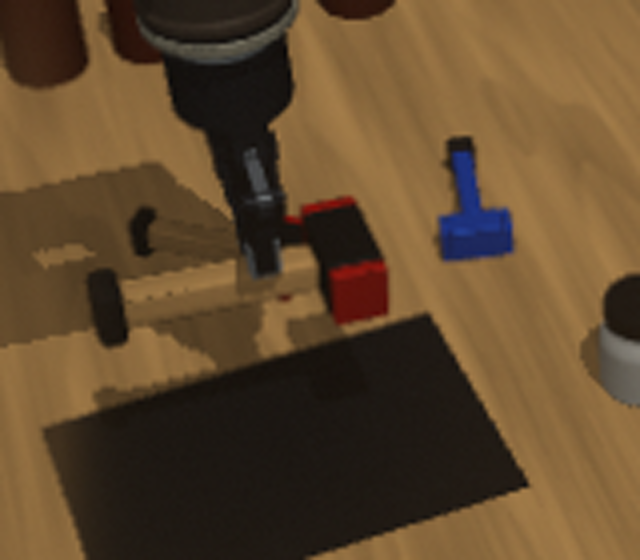

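```bash
python3 - <<'E'
from h import *
import pickle
np.set_printoptions(precision=1,suppress=True)
c=pickle.load(open("w2.pkl","rb"))
for z in(155,159,163): print(unp("w",[(281,69),(350,69),(289,260),(347,260),(297,375),(343,375)],z,c))
C4=lambda x,y:(170+(x+.5)/4-.5,90+(y+.5)/4-.5)
# side: head top corners near red: TL(328,270) TR(383,260), BR(388,310) BL(340,322)
for z in (164,168,172): print(z,unp("side",[C4(328,270),C4(383,261),C4(300,208),C4(353,198)],z))
for z in (120,124,128): print(z,unp("side",[C4(340,322),C4(388,311)],z))
# wedge butt from wrist? butt refine from both views
uv=lambda x,y:(220+(x+.5)/5-.5,175+(y+.5)/5-.5)
E
```

```text
[[405.9 248.5 155. ]
 [405.7 273.7 155. ]
 [479.7 250.4 155. ]
 [479.6 274.8 155. ]
 [536.5 253.2 155. ]
 [536.4 274.7 155. ]]
[[406.5 248.9 159. ]
 [406.3 273.4 159. ]
 [478.3 250.7 159. ]
 [478.1 274.4 159. ]
 [533.5 253.5 159. ]
 [533.4 274.3 159. ]]
[[407.1 249.2 163. ]
 [406.9 273.1 163. ]
 [476.9 251.  163. ]
 [476.7 274.1 163. ]
 [530.6 253.7 163. ]
 [530.4 274.  163. ]]
164 [[537.1 231.4 164. ]
 [573.  227.1 164. ]
 [535.9 302.  164. ]
 [572.2 299.3 164. ]]
168 [[536.3 226.5 168. ]
 [572.  222.2 168. ]
 [535.1 296.7 168. ]
 [571.2 294.1 168. ]]
172 [[535.5 221.6 172. ]
 [571.1 217.3 172. ]
 [534.3 291.5 172. ]
 [570.2 288.8 172. ]]
120 [[539.8 229.9 120. ]
 [572.7 229.  120. ]]
124 [[539.  225.2 124. ]
 [571.8 224.3 124. ]]
128 [[538.2 220.6 128. ]
 [570.8 219.7 128. ]]
```

```bash
python3 - <<'E'
from h import *
goto((513.5,16,70),94.2)
E
```

```text
t 3.3 pos [500.4 262.2 127.5] xang 90.47 tilt [-1.5e-03 -7.0e-04 -1.0e+00] delta cm [-24.63   1.12   5.77] roll -3.73 dist 253.2 F [ 0.22 -0.32 -4.24] w 0.215
```

{"method": "jog_arm", "body": {
  "motion": [
    {"delta_pos": [-2, 0.1, 0.4], "roll": -1},
    {"delta_pos": [-5.5, 0.3, 1.2], "roll": -2},
    {"delta_pos": [-9, 0.4, 2], "roll": -3},
    {"delta_pos": [-12.5, 0.6, 3], "roll": -3.7},
    {"delta_pos": [-16, 0.8, 4], "roll": -3.7},
    {"delta_pos": [-19.5, 1, 5], "roll": -3.7},
    {"delta_pos": [-22.5, 1.1, 5.8], "roll": -3.7},
    {"delta_pos": [-24.2, 1.2, 5.8], "roll": -3.7},
    {"delta_pos": [-24.6, 1.2, 5.8], "roll": -3.7},
    {"delta_pos": [-24.6, 1.2, 5.8], "roll": -3.7},
    {"delta_pos": [-24.6, 1.2, 5.8], "roll": -3.7}
  ]
}}

```text
time: 4.22
ee_pos: [514.7, 17.0, 69.8]
ee_rot: [-2.139, -2.299, 0.001]
contact_force: [0.3, -0.1, -2.9]
gripper_width: 0.213
```

```bash
python3 - <<'E'
from h import *
goto((513.5,-4,25),94.2)
for n in("scene","side"):
    cv2.imwrite(f"pics/{n}3.png",eyes.camera(n)[:,:,::-1])
crop("pics/scene3.png","pics/s3.png",230,170,150,110,5); crop("pics/side3.png","pics/d3.png",240,190,150,115,5)
goto((513.5,-4,25),94.2)
E
```

```text
t 4.22 pos [514.7  17.   69.8] xang 94.14 tilt [-1.5e-03  2.0e-04 -1.0e+00] delta cm [-2.09 -0.26  4.48] roll -0.06 dist 49.5 F [ 0.34 -0.13 -2.91] w 0.213
t 4.32 pos [515.   17.7  70.2] xang 94.22 tilt [-6.e-04  1.e-04 -1.e+00] delta cm [-2.15 -0.31  4.52] roll 0.02 dist 50.2 F [-0.57  0.72 -3.5 ] w 0.218
```

View pics/s3.png

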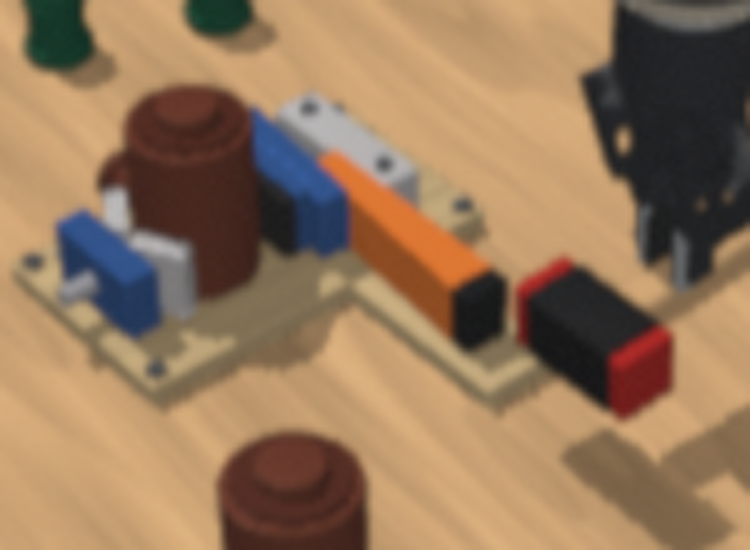

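View pics/d3.png

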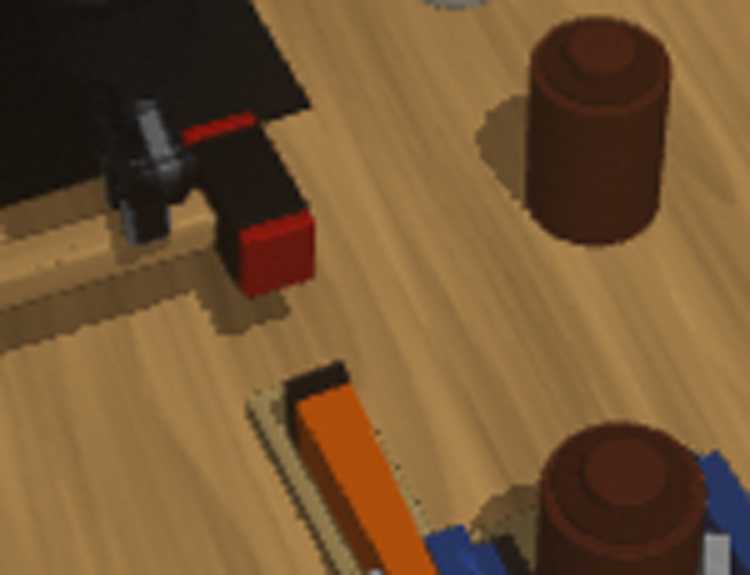

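{"method": "jog_arm", "body": {
  "motion": [
    {"delta_pos": [-0.7, -0.1, 1.5], "roll": 0},
    {"delta_pos": [-1.4, -0.2, 3.0], "roll": 0},
    {"delta_pos": [-2.0, -0.2, 4.2], "roll": 0},
    {"delta_pos": [-2.0, -0.2, 4.5], "roll": 0},
    {"delta_pos": [-2.0, -0.2, 4.5], "roll": 0},
    {"delta_pos": [-2.0, -0.2, 4.5], "roll": 0}
  ]
}}

```text
time: 4.82
ee_pos: [514.8, -2.6, 25.8]
ee_rot: [-2.138, -2.302, -0.0]
contact_force: [-0.1, -0.3, -3.8]
gripper_width: 0.213
```

```bash
python3 - <<'E'
from h import *
goto((513.5,-4,25),94.2)
for n in("scene","side"):
    cv2.imwrite(f"pics/{n}4.png",eyes.camera(n)[:,:,::-1])
crop("pics/scene4.png","pics/s4.png",270,200,100,75,7); crop("pics/side4.png","pics/d4.png",260,210,100,75,7)
goto((513.5,-4,25),94.2)
E
```

```text
t 4.82 pos [514.8  -2.6  25.8] xang 94.21 tilt [-0.e+00  1.e-04 -1.e+00] delta cm [-0.13 -0.14  0.08] roll 0.01 dist 2.1 F [-0.13 -0.3  -3.75] w 0.213
t 4.92 pos [515.2  -2.8  26.2] xang 94.21 tilt [ 9.e-04 -0.e+00 -1.e+00] delta cm [-0.11 -0.18  0.12] roll 0.01 dist 2.4 F [ 0.69 -0.07 -3.53] w 0.22
```

View pics/s4.png

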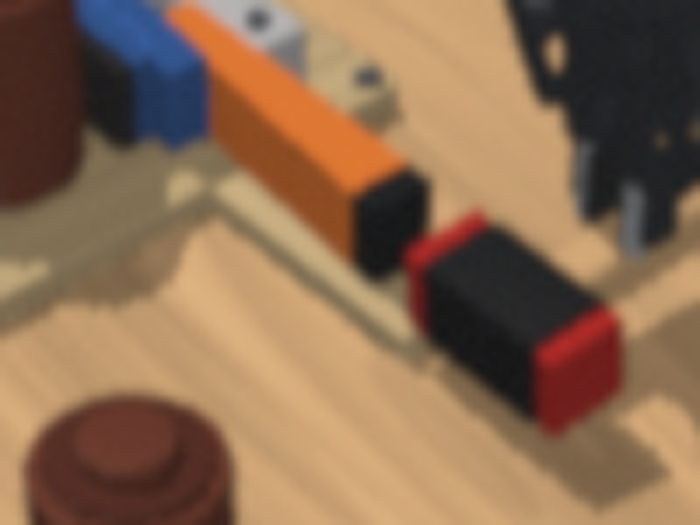

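View pics/d4.png

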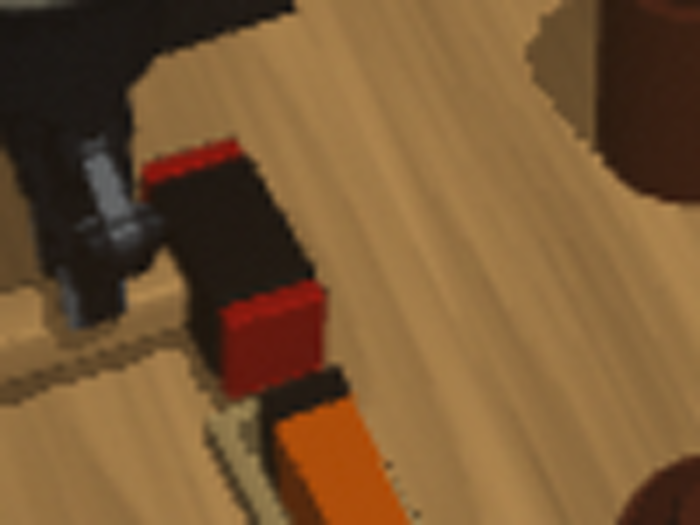

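```bash
python3 - <<'E'
from h import *
np.set_printoptions(precision=1,suppress=True)
D=lambda x,y:(260+(x+.5)/7-.5,210+(y+.5)/7-.5)
Sx=lambda x,y:(270+(x+.5)/7-.5,200+(y+.5)/7-.5)
th=.077;R=np.array([[np.cos(th),-np.sin(th)],[np.sin(th),np.cos(th)]]);o=np.array([582.7,-225.5])
J=lambda P:np.c_[(P[:,:2]-o)@R,P[:,2]]
print("head face top side",J(unp("side",[D(220,312),D(326,286)],64)))
print("head rear top side",J(unp("side",[D(143,168),D(238,142)],64)))
print("butt top side",J(unp("side",[D(260,395),D(340,368)],55)))
print("head top scene near face",J(unp("scene",[Sx(405,250),Sx(480,210),Sx(535,352),Sx(615,312)],64)))
print("butt top scene",J(unp("scene",[Sx(365,215),Sx(425,180)],55)))
print("jaw near end top",J(unp("scene",[Sx(205,60),Sx(165,68)],60)))
E
```

```text
head face top side [[-14.5 192.7  64. ]
 [ 23.1 188.   64. ]]
head rear top side [[-14.3 265.9  64. ]
 [ 21.1 263.1  64. ]]
butt top side [[-13.7 160.2  55. ]
 [ 15.7 159.4  55. ]]
head top scene near face [[ 29.6 191.5  64. ]
 [ -7.2 192.3  64. ]
 [ 29.7 264.8  64. ]
 [ -7.5 267.6  64. ]]
butt top scene [[ 21.5 158.5  55. ]
 [ -9.7 157.6  55. ]]
jaw near end top [[13.4 49.2 60. ]
 [28.9 42.9 60. ]]
```

{"method": "jog_arm", "body": {
  "motion": [
    {"delta_pos": [-0.6, -0.3, 0.2], "roll": 0},
    {"delta_pos": [-1.2, -0.3, 0.2], "roll": 0},
    {"delta_pos": [-1.7, -0.3, 0.2], "roll": 0},
    {"delta_pos": [-2.1, -0.3, 0.2], "roll": 0},
    {"delta_pos": [-2.4, -0.3, 0.2], "roll": 0},
    {"delta_pos": [-2.7, -0.3, 0.2], "roll": 0},
    {"delta_pos": [-3.0, -0.3, 0.2], "roll": 0},
    {"delta_pos": [-3.3, -0.3, 0.2], "roll": 0},
    {"delta_pos": [-3.6, -0.3, 0.2], "roll": 0}
  ]
}}

```text
time: 5.67
ee_pos: [514.3, -39.7, 23.5]
ee_rot: [-2.139, -2.301, 0.0]
contact_force: [-1.1, 1.8, -2.7]
gripper_width: 0.216
```

```bash
cat >> h.py <<'E'
TH=.077;JR=np.array([[np.cos(TH),-np.sin(TH)],[np.sin(TH),np.cos(TH)]]);JO=np.array([582.7,-225.5])
def jst():
    s=readout.observe(); p=(s["ee_pos"][:2]-JO)@JR; f=s["contact_force"][:2]@JR
    print("t",round(s["time"],2),"jig xy",p.round(1),"z",s["ee_pos"][2].round(1),"face y",(p[1]-42).round(1),"Fjig",f.round(1),"Fz",s["contact_force"][2].round(1),"T",s["torque"].round(2),"w",round(s["gripper_width"],3))
E
python3 - <<'E'
from h import *
jst()
for n in("scene","side"):
    cv2.imwrite(f"pics/{n}5.png",eyes.camera(n)[:,:,::-1])
jst()
crop("pics/scene5.png","pics/s5.png",270,200,100,75,7); crop("pics/side5.png","pics/d5.png",260,210,100,75,7)
E
```

```text
t 5.67 jig xy [-53.9 190.5] z 23.5 face y 148.5 Fjig [-0.9  1.8] Fz -2.7 T [0.2  0.13 0.06] w 0.216
t 5.77 jig xy [-53.7 190.3] z 23.5 face y 148.3 Fjig [0.4 0.3] Fz -2.8 T [-0.07  0.08  0.03] w 0.22
```

View pics/s5.png

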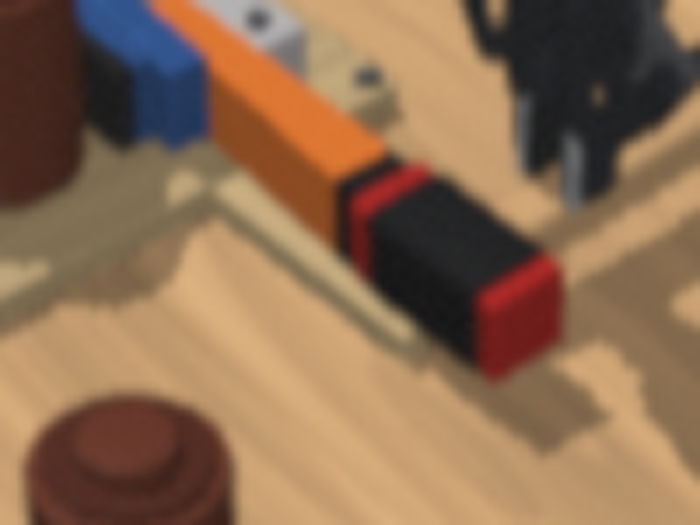

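View pics/d5.png

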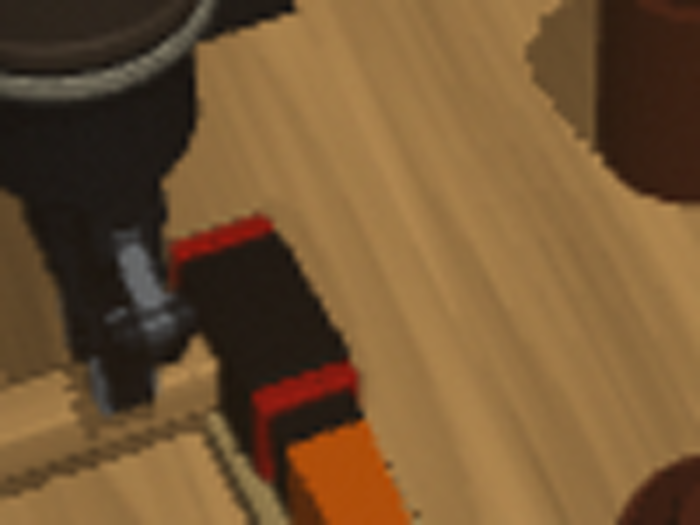

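{"method": "jog_arm", "body": {
  "motion": [
    {"delta_pos": [-0.2, 0, 0], "roll": 0},
    {"delta_pos": [-0.4, 0, 0], "roll": 0},
    {"delta_pos": [-0.4, 0, 0], "roll": 0}
  ]
}}

```text
time: 6.02
ee_pos: [514.6, -43.6, 23.5]
ee_rot: [-2.139, -2.301, 0.0]
contact_force: [-1.1, 0.8, -2.1]
gripper_width: 0.217
```

```bash
python3 -c "
from h import *
jst()"
```

```text
t 6.02 jig xy [-53.9 186.6] z 23.5 face y 144.6 Fjig [-1.1  0.9] Fz -2.1 T [0.19 0.13 0.1 ] w 0.217
```

{"method": "jog_arm", "body": {
  "motion": [
    {"delta_pos": [-0.2, 0, 0], "roll": 0},
    {"delta_pos": [-0.4, 0, 0], "roll": 0},
    {"delta_pos": [-0.4, 0, 0], "roll": 0}
  ]
}}

```text
time: 6.27
ee_pos: [514.9, -47.7, 23.5]
ee_rot: [-2.139, -2.301, 0.0]
contact_force: [-0.6, 1.6, -2.9]
gripper_width: 0.219
```

{"method": "jog_arm", "body": {
  "motion": [
    {"delta_pos": [-0.2, 0, 0], "roll": 0},
    {"delta_pos": [-0.4, 0, 0], "roll": 0},
    {"delta_pos": [-0.4, 0, 0], "roll": 0}
  ]
}}

```text
time: 6.52
ee_pos: [515.3, -51.8, 23.5]
ee_rot: [2.139, 2.301, -0.0]
contact_force: [-0.0, 1.5, -2.7]
gripper_width: 0.221
```

{"method": "jog_arm", "body": {
  "motion": [
    {"delta_pos": [-0.2, 0, 0], "roll": 0},
    {"delta_pos": [-0.4, 0, 0], "roll": 0},
    {"delta_pos": [-0.4, 0, 0], "roll": 0}
  ]
}}

```text
time: 6.77
ee_pos: [515.6, -55.8, 23.5]
ee_rot: [2.139, 2.301, 0.0]
contact_force: [0.0, 1.5, -2.3]
gripper_width: 0.215
```

{"method": "jog_arm", "body": {
  "motion": [
    {"delta_pos": [-0.2, 0, 0], "roll": 0},
    {"delta_pos": [-0.4, 0, 0], "roll": 0},
    {"delta_pos": [-0.4, 0, 0], "roll": 0}
  ]
}}

```text
time: 7.02
ee_pos: [515.9, -59.8, 23.5]
ee_rot: [2.139, 2.3, 0.0]
contact_force: [0.0, 1.2, -2.8]
gripper_width: 0.22
```

{"method": "jog_arm", "body": {
  "motion": [
    {"delta_pos": [-0.2, 0, 0], "roll": 0},
    {"delta_pos": [-0.4, 0, 0], "roll": 0},
    {"delta_pos": [-0.4, 0, 0], "roll": 0}
  ]
}}

```text
time: 7.27
ee_pos: [516.3, -63.8, 23.5]
ee_rot: [2.139, 2.3, 0.0]
contact_force: [0.2, 1.4, -2.8]
gripper_width: 0.222
```

{"method": "jog_arm", "body": {
  "motion": [
    {"delta_pos": [-0.2, 0, 0], "roll": 0},
    {"delta_pos": [-0.4, 0, 0], "roll": 0},
    {"delta_pos": [-0.4, 0, 0], "roll": 0}
  ]
}}

```text
time: 7.52
ee_pos: [515.8, -67.4, 23.4]
ee_rot: [-2.138, -2.3, 0.001]
contact_force: [-1.2, 7.0, -2.7]
gripper_width: 0.22
```

{"method": "jog_arm", "body": {
  "motion": [
    {"delta_pos": [0.5, 0, 0], "roll": 0},
    {"delta_pos": [1.2, 0, 0], "roll": 0},
    {"delta_pos": [1.8, 0, 0], "roll": 0},
    {"delta_pos": [1.8, 0, 0], "roll": 0},
    {"delta_pos": [1.8, 0, 0], "roll": 0},
    {"delta_pos": [1.8, 0, 0], "roll": 0}
  ]
}}

```text
time: 8.02
ee_pos: [515.2, -49.3, 23.6]
ee_rot: [2.138, 2.301, 0.0]
contact_force: [0.2, 0.5, -2.7]
gripper_width: 0.219
```

```bash
python3 - <<'E'
from h import *
jst()
for n in("scene","side"):
    cv2.imwrite(f"pics/{n}6.png",eyes.camera(n)[:,:,::-1])
jst()
crop("pics/scene6.png","pics/s6.png",260,190,100,75,7); crop("pics/side6.png","pics/d6.png",270,230,100,75,7)
E
```

```text
t 8.02 jig xy [-53.8 180.8] z 23.6 face y 138.8 Fjig [0.3 0.5] Fz -2.7 T [0.04 0.07 0.05] w 0.219
t 8.12 jig xy [-53.8 180.6] z 23.5 face y 138.6 Fjig [-0.6 -0.1] Fz -1.9 T [0.03 0.02 0.03] w 0.218
```

View pics/s6.png

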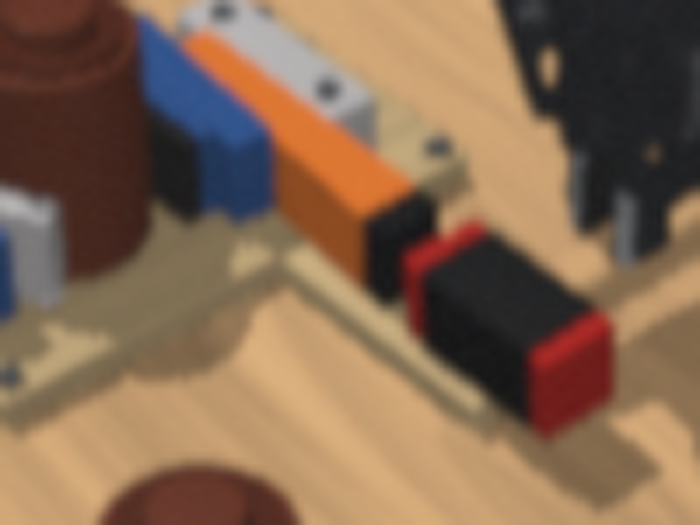

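View pics/d6.png

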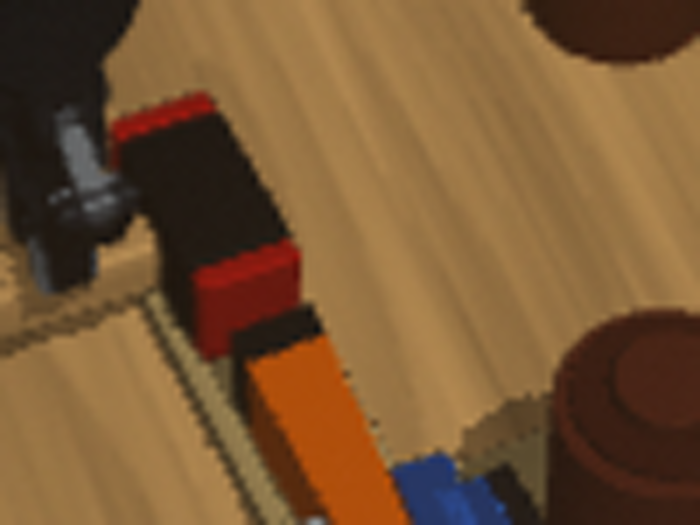

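{"method": "jog_arm", "body": {
  "motion": [
    {"delta_pos": [-0.6, 0, 0], "roll": 0},
    {"delta_pos": [-1.2, 0, 0], "roll": 0},
    {"delta_pos": [-1.6, 0, 0], "roll": 0},
    {"delta_pos": [-1.8, 0, 0], "roll": 0},
    {"delta_pos": [-1.9, 0, 0], "roll": 0},
    {"delta_pos": [-1.9, 0, 0], "roll": 0}
  ]
}}

```text
time: 8.62
ee_pos: [515.6, -68.4, 23.3]
ee_rot: [-2.139, -2.299, 0.001]
contact_force: [-2.7, 9.5, -1.8]
gripper_width: 0.218
```

```bash
python3 -c "
from h import *
jst()"
```

```text
t 8.62 jig xy [-54.8 161.8] z 23.3 face y 119.8 Fjig [-1.9  9.7] Fz -1.8 T [1.78 0.3  0.45] w 0.218
```

{"method": "jog_arm", "body": {
  "motion": [
    {"delta_pos": [-0.1, 0, 0], "roll": 0},
    {"delta_pos": [-0.1, 0, 0], "roll": 0}
  ]
}}

```text
time: 8.78
ee_pos: [515.4, -69.0, 23.2]
ee_rot: [-2.138, -2.299, 0.001]
contact_force: [-2.2, 12.9, -0.7]
gripper_width: 0.22
```

```bash
python3 -c "
from h import *
jst()"
```

```text
t 8.78 jig xy [-55.  161.2] z 23.2 face y 119.2 Fjig [-1.2 13. ] Fz -0.7 T [2.32 0.46 0.55] w 0.22
```

{"method": "jog_arm", "body": {
  "motion": [
    {"delta_pos": [0.5, 0, 0], "roll": 0},
    {"delta_pos": [1.2, 0, 0], "roll": 0},
    {"delta_pos": [1.8, 0, 0], "roll": 0},
    {"delta_pos": [1.8, 0, 0], "roll": 0},
    {"delta_pos": [1.8, 0, 0], "roll": 0},
    {"delta_pos": [1.8, 0, 0], "roll": 0},
    {"delta_pos": [1.8, 0, 0], "roll": 0}
  ]
}}

```text
time: 9.37
ee_pos: [515.4, -51.6, 23.5]
ee_rot: [2.139, 2.301, 0.0]
contact_force: [-0.4, 0.5, -3.0]
gripper_width: 0.216
```

```bash
python3 -c "
from h import *
jst()"
```

```text
t 9.37 jig xy [-53.8 178.6] z 23.5 face y 136.6 Fjig [-0.3  0.5] Fz -3.0 T [0.06 0.13 0.01] w 0.216
```

{"method": "jog_arm", "body": {
  "motion": [
    {"delta_pos": [-0.6, 0, 0], "roll": 0},
    {"delta_pos": [-1.2, 0, 0], "roll": 0},
    {"delta_pos": [-1.6, 0, 0], "roll": 0},
    {"delta_pos": [-1.8, 0, 0], "roll": 0},
    {"delta_pos": [-1.85, 0, 0], "roll": 0},
    {"delta_pos": [-1.9, 0, 0], "roll": 0},
    {"delta_pos": [-1.9, 0, 0], "roll": 0}
  ]
}}

```text
time: 9.95
ee_pos: [515.3, -69.9, 23.2]
ee_rot: [-2.138, -2.299, 0.001]
contact_force: [-2.1, 16.7, -0.7]
gripper_width: 0.218
```

```bash
python3 -c "
from h import *
jst()"
```

```text
t 9.95 jig xy [-55.2 160.3] z 23.2 face y 118.3 Fjig [-0.8 16.8] Fz -0.7 T [2.81 0.48 0.63] w 0.218
```

{"method": "jog_arm", "body": {
  "motion": [
    {"delta_pos": [-0.1, 0, 0], "roll": 0},
    {"delta_pos": [-0.1, 0, 0], "roll": 0}
  ]
}}

```text
time: 10.12
ee_pos: [515.0, -70.6, 23.1]
ee_rot: [-2.137, -2.298, 0.002]
contact_force: [-3.4, 18.6, -1.0]
gripper_width: 0.219
```

```bash
python3 -c "
from h import *
jst()"
```

```text
t 10.12 jig xy [-55.6 159.6] z 23.1 face y 117.6 Fjig [-1.9 18.8] Fz -1.0 T [3.25 0.67 0.75] w 0.219
```

{"method": "jog_arm", "body": {
  "motion": [
    {"delta_pos": [0.5, 0, 0], "roll": 0},
    {"delta_pos": [1.2, 0, 0], "roll": 0},
    {"delta_pos": [1.8, 0, 0], "roll": 0},
    {"delta_pos": [1.8, 0, 0], "roll": 0},
    {"delta_pos": [1.8, 0, 0], "roll": 0},
    {"delta_pos": [1.8, 0, 0], "roll": 0},
    {"delta_pos": [1.8, 0, 0], "roll": 0}
  ]
}}

```text
time: 10.7
ee_pos: [515.5, -53.6, 23.5]
ee_rot: [2.139, 2.301, 0.0]
contact_force: [-0.1, 0.2, -3.5]
gripper_width: 0.22
```

```bash
python3 - <<'E'
from h import *
jst()
for n in("scene","side"):
    cv2.imwrite(f"pics/{n}7.png",eyes.camera(n)[:,:,::-1])
jst()
E
```

```text
t 10.7 jig xy [-53.8 176.5] z 23.5 face y 134.5 Fjig [-0.1  0.2] Fz -3.5 T [0.05 0.12 0.03] w 0.22
t 10.8 jig xy [-53.8 176.5] z 23.5 face y 134.5 Fjig [1.2 0.5] Fz -2.4 T [0.03 0.08 0.02] w 0.215
```

{"method": "jog_arm", "body": {
  "motion": [
    {"delta_pos": [-0.6, 0, 0], "roll": 0},
    {"delta_pos": [-1.2, 0, 0], "roll": 0},
    {"delta_pos": [-1.6, 0, 0], "roll": 0},
    {"delta_pos": [-1.8, 0, 0], "roll": 0},
    {"delta_pos": [-1.85, 0, 0], "roll": 0},
    {"delta_pos": [-1.9, 0, 0], "roll": 0},
    {"delta_pos": [-1.9, 0, 0], "roll": 0}
  ]
}}

```text
time: 11.38
ee_pos: [514.8, -71.4, 23.1]
ee_rot: [-2.137, -2.298, 0.002]
contact_force: [-4.7, 22.2, -0.3]
gripper_width: 0.218
```

```bash
python3 -c "
from h import *
jst()"
```

```text
t 11.38 jig xy [-55.8 158.9] z 23.1 face y 116.9 Fjig [-2.9 22.5] Fz -0.3 T [3.79 0.69 0.83] w 0.218
```

{"method": "jog_arm", "body": {
  "motion": [
    {"delta_pos": [0.5, 0, 0], "roll": 0},
    {"delta_pos": [1.2, 0, 0], "roll": 0},
    {"delta_pos": [1.8, 0, 0], "roll": 0},
    {"delta_pos": [1.8, 0, 0], "roll": 0},
    {"delta_pos": [1.8, 0, 0], "roll": 0},
    {"delta_pos": [1.8, 0, 0], "roll": 0},
    {"delta_pos": [1.8, 0, 0], "roll": 0}
  ]
}}

```text
time: 11.97
ee_pos: [515.5, -54.7, 23.5]
ee_rot: [2.139, 2.301, 0.0]
contact_force: [0.4, 0.7, -3.1]
gripper_width: 0.215
```

```bash
python3 - <<'E'
from h import *
jst()
for n in("scene","side"):
    cv2.imwrite(f"pics/{n}8.png",eyes.camera(n)[:,:,::-1])
a=cv2.imread("pics/side7.png");b=cv2.imread("pics/side8.png")
jst()
crop("pics/scene8.png","pics/s8.png",240,180,120,90,6); crop("pics/side8.png","pics/d8.png",270,230,120,100,6)
E
```

```text
t 11.97 jig xy [-53.8 175.5] z 23.5 face y 133.5 Fjig [0.5 0.7] Fz -3.1 T [0.04 0.07 0.06] w 0.215
t 12.07 jig xy [-53.8 175.5] z 23.5 face y 133.5 Fjig [-0.3  0.2] Fz -2.5 T [-0.    0.01  0.04] w 0.221
```

View pics/d8.png

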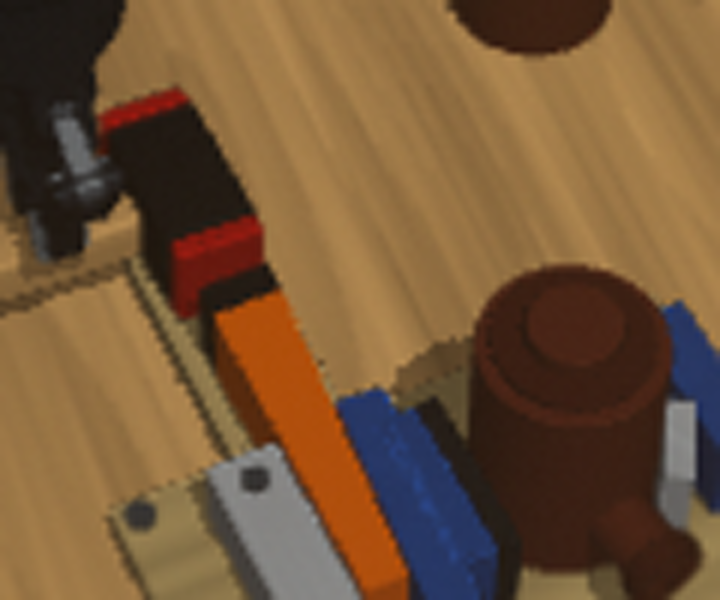

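View pics/s8.png

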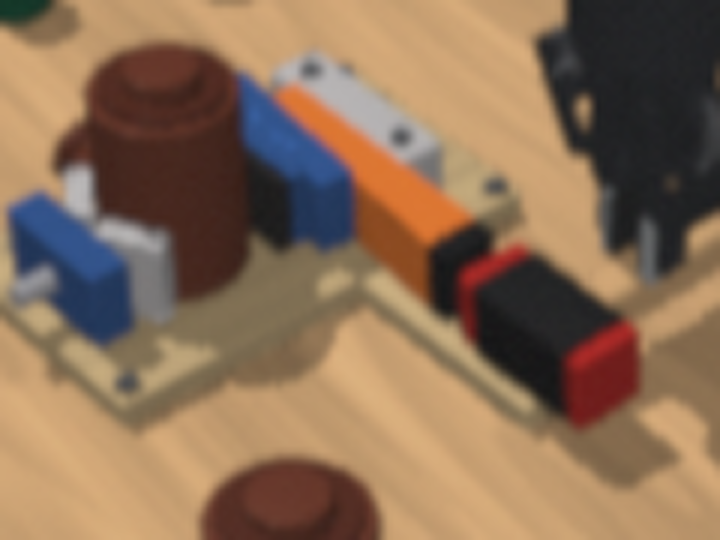

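The taps are landing square, and the last one (22 N) moved the wedge only 0.7 mm. One more tap to the same depth will confirm that it no longer advances.

{"method": "jog_arm", "body": {
  "motion": [
    {"delta_pos": [-0.6, 0, 0], "roll": 0},
    {"delta_pos": [-1.2, 0, 0], "roll": 0},
    {"delta_pos": [-1.6, 0, 0], "roll": 0},
    {"delta_pos": [-1.75, 0, 0], "roll": 0},
    {"delta_pos": [-1.8, 0, 0], "roll": 0},
    {"delta_pos": [-1.8, 0, 0], "roll": 0}
  ]
}}

```text
time: 12.57
ee_pos: [514.8, -71.5, 23.1]
ee_rot: [-2.137, -2.298, 0.002]
contact_force: [-3.6, 21.8, -0.3]
gripper_width: 0.215
```

```bash
python3 -c "
from h import *
jst()"
```

```text
t 12.57 jig xy [-55.8 158.8] z 23.1 face y 116.8 Fjig [-1.9 22. ] Fz -0.3 T [3.7  0.77 0.77] w 0.215
```

{"method": "jog_arm", "body": {
  "motion": [
    {"delta_pos": [0.5, 0, 0], "roll": 0},
    {"delta_pos": [1.2, 0, 0], "roll": 0},
    {"delta_pos": [2.2, 0, 0], "roll": 0},
    {"delta_pos": [3.4, 0, 0], "roll": 0},
    {"delta_pos": [4, 0, 0], "roll": 0},
    {"delta_pos": [4, 0, 0], "roll": 0},
    {"delta_pos": [4, 0, 0], "roll": 0},
    {"delta_pos": [4, 0, 0], "roll": 0}
  ]
}}

```text
time: 13.23
ee_pos: [514.0, -32.5, 23.5]
ee_rot: [2.138, 2.301, 0.0]
contact_force: [0.4, 0.1, -2.1]
gripper_width: 0.217
```

```bash
python3 -c "
from h import *
jst()
goto((508,255,70),90)"
```

```text
t 13.23 jig xy [-53.6 197.7] z 23.5 face y 155.7 Fjig [0.4 0.1] Fz -2.1 T [0.05 0.01 0.04] w 0.217
t 13.23 pos [514.  -32.5  23.5] xang 94.2 tilt [ 2.e-04 -1.e-04 -1.e+00] delta cm [28.72  1.51 -4.65] roll 4.2 dist 291.3 F [ 0.38  0.09 -2.12] w 0.217
```

{"method": "jog_arm", "body": {
  "motion": [
    {"delta_pos": [1, 0, -1], "roll": 0},
    {"delta_pos": [3, 0, -3], "roll": 0},
    {"delta_pos": [6, 0, -5], "roll": 0},
    {"delta_pos": [9.5, 0, -5.5], "roll": 0},
    {"delta_pos": [13, 0.2, -5.5], "roll": 0},
    {"delta_pos": [16.5, 0.3, -5.5], "roll": 0},
    {"delta_pos": [20, 0.5, -5.5], "roll": 0},
    {"delta_pos": [23.5, 0.6, -5.5], "roll": 0},
    {"delta_pos": [26.5, 0.6, -5.5], "roll": 0},
    {"delta_pos": [28.3, 0.6, -5.5], "roll": 0},
    {"delta_pos": [28.3, 0.6, -5.5], "roll": 0},
    {"delta_pos": [28.3, 0.6, -5.5], "roll": 0}
  ]
}}

```text
time: 14.23
ee_pos: [498.9, 251.3, 78.9]
ee_rot: [2.137, 2.303, 0.0]
contact_force: [-0.6, -0.6, -3.3]
gripper_width: 0.22
```

```bash
python3 -c "
from h import *
goto((500,250,12),None)"
```

```text
t 14.23 pos [498.9 251.3  78.9] xang 94.27 tilt [ 2.e-04  0.e+00 -1.e+00] delta cm [-0.14  0.1   6.69] roll None dist 66.9 F [-0.64 -0.59 -3.27] w 0.22
```

{"method": "jog_arm", "body": {
  "motion": [
    {"delta_pos": [0, 0, 1.5], "roll": 0},
    {"delta_pos": [0, 0, 3.5], "roll": 0},
    {"delta_pos": [0, 0, 5.2], "roll": 0},
    {"delta_pos": [0, 0, 6.2], "roll": 0},
    {"delta_pos": [0, 0, 6.7], "roll": 0},
    {"delta_pos": [0, 0, 6.7], "roll": 0},
    {"delta_pos": [0, 0, 6.7], "roll": 0}
  ]
}}

```text
time: 14.82
ee_pos: [499.6, 249.9, 12.0]
ee_rot: [2.14, 2.3, 0.0]
contact_force: [-0.8, 0.5, -2.5]
gripper_width: 0.218
```

```bash
python3 -c "
from h import *
goto((500,250,10),None)
cv2.imwrite('pics/side9.png',eyes.camera('side')[:,:,::-1]); crop('pics/side9.png','pics/d9.png',170,130,160,120,5)"
```

```text
t 14.82 pos [499.6 249.9  12. ] xang 94.14 tilt [ 2.e-04  0.e+00 -1.e+00] delta cm [0.   0.04 0.2 ] roll None dist 2.0 F [-0.8   0.47 -2.49] w 0.218
```

View pics/d9.png

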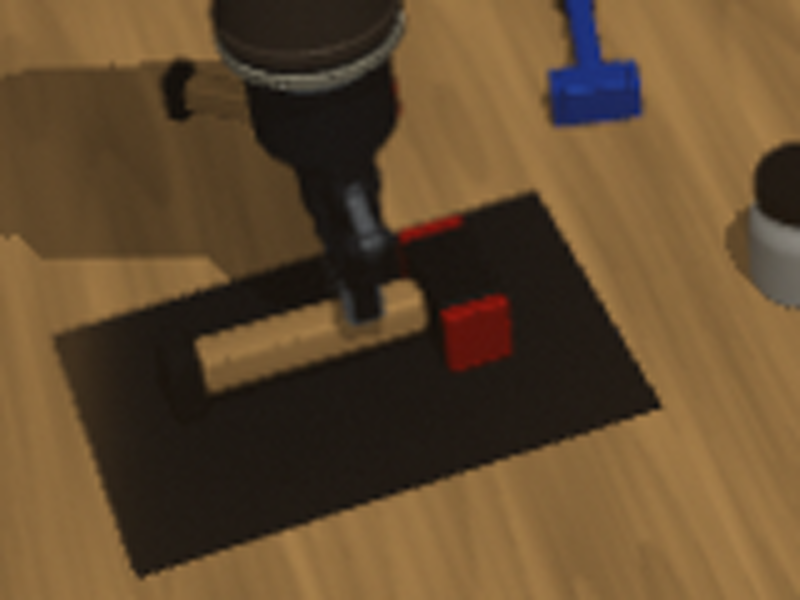

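{"method": "jog_arm", "body": {
  "motion": [
    {"delta_pos": [0, 0, 0.1], "roll": 0},
    {"delta_pos": [0, 0, 0.2], "roll": 0},
    {"delta_pos": [0, 0, 0.2], "roll": 0},
    {"delta_pos": [0, 0, 0.2], "roll": 0}
  ]
}}

```text
time: 15.2
ee_pos: [499.5, 250.3, 9.8]
ee_rot: [2.139, 2.301, 0.001]
contact_force: [0.7, -0.1, -1.6]
gripper_width: 0.222
```

{"method": "jog_arm", "body": {
  "motion": [
    {"delta_pos": [0, 0, 0.05], "roll": 0},
    {"delta_pos": [0, 0, 0.05], "roll": 0}
  ]
}}

```text
time: 15.37
ee_pos: [499.5, 250.3, 9.6]
ee_rot: [2.139, 2.301, 0.001]
contact_force: [-2.2, -0.4, 7.9]
gripper_width: 0.217
```

{"method": "jog_arm", "body": {
  "motion": [
    {"delta_pos": [0, 0, 0], "roll": 0},
    {"delta_pos": [0, 0, 0], "roll": 0},
    {"delta_pos": [0, 0, 0], "roll": 0},
    {"delta_pos": [0, 0, 0], "roll": 0},
    {"delta_pos": [0, 0, 0], "roll": 0},
    {"delta_pos": [0, 0, 0], "roll": 0},
    {"delta_pos": [0, 0, 0], "roll": 0},
    {"delta_pos": [0, 0, 0], "roll": 0},
    {"delta_pos": [0, 0, 0], "roll": 0}
  ],
  "fingers": 0
}}

```text
time: 16.12
ee_pos: [499.3, 250.2, 9.0]
ee_rot: [-2.139, -2.301, 0.0]
contact_force: [-0.7, -0.2, -0.4]
gripper_width: 0.999
```

{"method": "jog_arm", "body": {
  "motion": [
    {"delta_pos": [0, 0, -1], "roll": 0},
    {"delta_pos": [0, 0, -3], "roll": 0},
    {"delta_pos": [0, 0, -6], "roll": 0},
    {"delta_pos": [0, 0, -9.5], "roll": 0},
    {"delta_pos": [0, 0, -13], "roll": 0},
    {"delta_pos": [0, 0, -16], "roll": 0},
    {"delta_pos": [0, 0, -16], "roll": 0},
    {"delta_pos": [0, 0, -16], "roll": 0},
    {"delta_pos": [0, 0, -16], "roll": 0}
  ]
}}

```text
time: 16.87
ee_pos: [499.0, 250.1, 169.3]
ee_rot: [2.139, 2.301, 0.0]
contact_force: [-0.5, -0.2, 0.3]
gripper_width: 1.002
```

```bash
python3 - <<'E'
from h import *
jst()
for n in("scene","side","wrist"):
    cv2.imwrite(f"pics/{n}10.png",eyes.camera(n)[:,:,::-1])
E
```

```text
t 16.87 jig xy [-46.9 480.6] z 169.3 face y 438.6 Fjig [-0.5 -0.1] Fz 0.3 T [ 0.03 -0.02  0.01] w 1.002
```

View pics/side10.png

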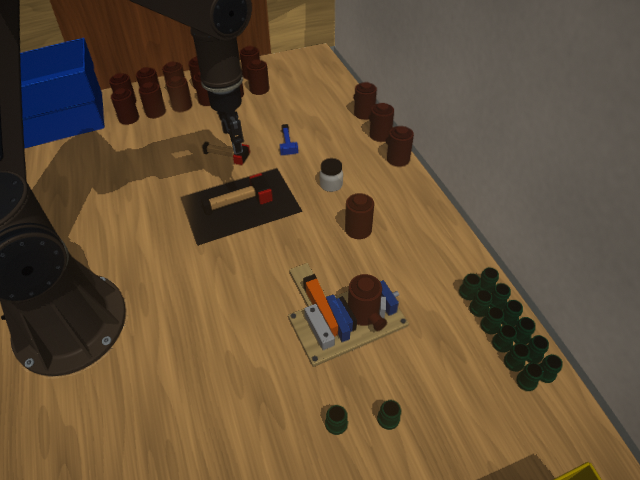

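View pics/wrist10.png

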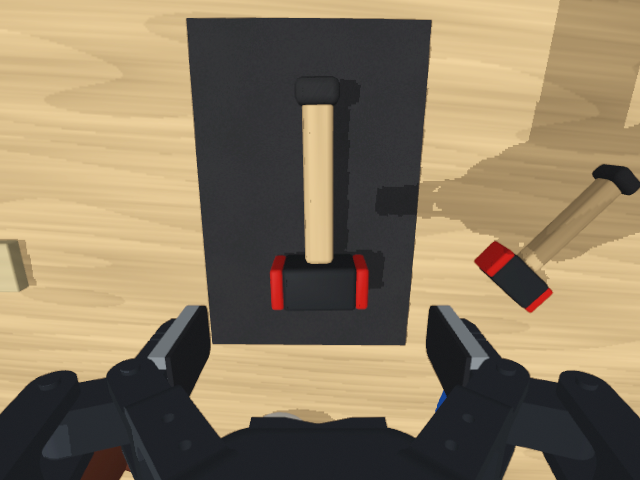

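View pics/scene10.png

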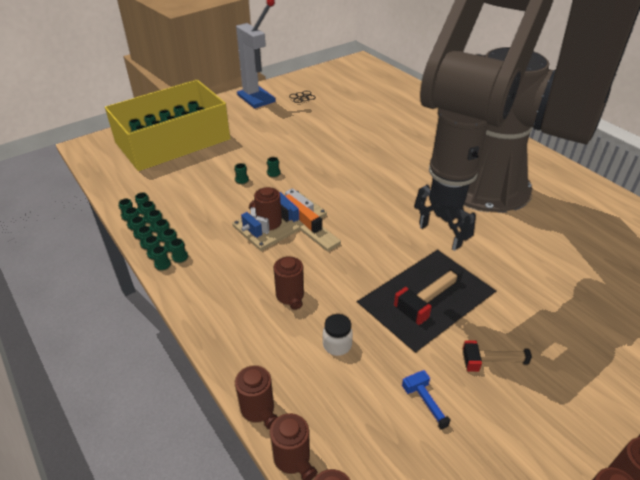

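The wrist view shows the mallet flat in the middle of its mat (head 319,283) with the gripper clear. The fitting is upright, the wedge is in, and nothing else has moved. I'm handing in.

```bash
python3 -c "
from plant import workorder
print(workorder.close_job())"
```

```text
the job is handed in; nothing more can be done
None
```

The fitting is clamped and the mallet is back on its mat. I handed the job in at about 17 s, and no verdict was reported.

- **Tapping:** I gave the wedge five separate taps with the larger wooden mallet, drawing it at least 15 mm clear after each one. The wrist force was about 7, 13, 19, 22.5 and 22 N, read at the end of each push. That bounds the peaks only as far as the pushes were slow.
- **Tightness:** The wedge slid about 38 mm freely before it bound. The fourth tap moved it about 0.7 mm and the fifth only about 0.1 mm, so it no longer advances. I could not measure the clamping force itself. By the 1.3 to 2.1 ratio it is about 29 to 47 N, below the 70 N cracking limit.
- **Last checks:** The pictures show the mallet flat in the middle of its mat and the gripper open and clear, about 160 mm above. The fitting is upright and the bystanders look unmoved by eye.
- **Where readings disagreed:**
  - The gripper opening read about 19 mm on the 24 mm handle, but the handle did not slip.
  - The first camera estimate of the mallet was about 4 mm off, so I gripped it using the wrist camera measurement instead.

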